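# Fit the handle to the tasting plate and turn it a quarter

## Robot

A 7-joint arm with a two-finger parallel gripper is mounted at the origin on a cart in front of the work surface, level with it; the furniture and walls round the work are solid. World frame = base frame: x ahead of the robot, y to its left, z up, the work surface at z = 0. Lengths are in m, angles in rad, forces in N, time in s.
With the tool pointing down it reaches from about 0.4 to 0.875 m from the base axis. Payload 6.5 kg.
Tool frame: the origin (TCP) lies at the very end of the fingers, on their centre line; the grasp point (between the pads) lies 19 mm behind it; z points along the fingers, y is the line along which they close (so a half turn about z gives the same grasp; the last joint's range is limited). The gripper opens to 85 mm and grips with 20 to 120 N. Pads are 22 mm wide; open, the fingers measure 114 mm over their backs; the gripper's body (76 mm by 85 mm) begins 54 mm behind the grasp point. The pads swing forward as they close: fully open they stand 13 mm farther back than shut.
Start: joints at [-1.37, 0.536, -0.004, 1.538, 0.003, 1.067, -0.071], TCP at [0.171, 0.627, 0.197] pointing down, gripper open.
Joint ranges: [-2.7, 2.7], [-0.37, 2.16], [-1.27, 1.26], [0.24, 2.4], [-1.31, 4.45], [0.19, 1.91], [-2.76, 2.76]. Speed limits (rad/s): [2.39, 2.39, 3.14, 3.14, 3.14, 3.14, 3.14].

## Interface

Orientations are given as a unit quaternion [x, y, z, w].
In Python, from station import monitor, get_image, camera_model, order gives the robot as it stands.
- The arm moves only by the tool drive_tool, never from a script. Its argument "deltas" is a list that holds one entry, the list of rows, each a list of 7 numbers: the turn, a rotation vector about the world's x, y, z scaled (see below), then the shift along the world's x, y, z scaled (see below), then the opening, from 0 (shut) to 1 (fully open). In form: [[[wx, wy, wz, x, y, z, grip], ...]]. A call has 1 to 5 rows; each row shifts and turns the commanded pose from where the row before left it; what a row does not reach is not made up. The controller multiplies each number of a shift by 20 mm and each number of a turn by 0.15 rad. A row lasts 1/10 s, in which the tool goes at most 50 mm and 8.59 degrees, less where a joint would pass 70% of its speed; a pose out of reach is approached as far as the arm can. A call with a number of a shift or a turn outside -1 to 1 is refused whole. A call with a gripper value outside its range is refused whole. The fingers move at their own pace and stop on an object; "squeeze" is the grip in N (left out, the last holds). Time passes only in rows, so rows that do not move let the fingers close. It gives the time, the measured TCP pose, the force, the opening and the grip force at its end, in the units of the state.
- monitor.sense(): the state, without advancing time (a new reading comes with each control period).
- get_image(name): name is "side" or "top"; returns the picture (420x560x3 uint8, red, green, blue); there is no depth.
- camera_model(name): a dict with "fx", "fy", "cx", "cy" (pixels), "rvec" (rotation vector, rad) and "tvec" (3), from world to camera coordinates, as OpenCV has them. Camera axes: x right, y down, z forward; pixel columns grow to the right and rows downward; lengths in m; the calibration is good to about 2 mm. A picture is of the moment at which its call begins. camera_model takes no time and is no camera call.
- order.close_job(): hands the job in; it is judged then, once.
The state is a dict: "t": time; "qpos": joint angles; "qvel": joint speeds; "tau": joint torques, N m; "tool_pos": TCP position; "tool_rot": TCP orientation; "force": force on the tool from outside, world axes, zero at the start; "torque": the same for the moment, N m; "grip_width": finger opening in m; "grasp_force": force on a finger pad.
Only numpy, scipy, OpenCV 4.12 (cv2) and the standard library are available. Lean on these libraries where they do the work, as an engineer would, in place of code of your own. Each camera call takes 0.05 s, during which the arm holds its last target. There are 200 camera calls.

## Task

I am decorating the rim of the dished tasting plate that stands on the little turning stand with a loose round sweet in its hollow. Pick up the loose upright handle, slide its flat tongue fully home into the socket under the plate's rim, lift the plate straight up by the handle about 6 cm off the stand, and only then turn it a quarter turn clockwise (seen from above) about its own middle, so that it stays over the stand. Keep the plate level with the sweet in the middle of the hollow, touch only the handle, leave the other things alone, and finish still holding the plate up there: do not put it down or let go.

Things in the scene. Friction and masses are not known exactly. Their poses are not given: they have to be found in the camera images.
- stand: Fixed wooden turning stand: pedestal, foot 104 mm across, flat top 92 mm across, 30 mm above the worktop. Four steel nubs 5 mm high, a quarter turn apart, keep the plate's foot in the middle (4 mm play each way). Origin: centre of its underside, z up; x points where the plate's socket points at the start (towards the near edge, up to 40 degrees round to the right).
- plate: Loose white dished plate, 141 mm across, 170 g, on the stand. Origin: centre of its underside (30 mm above the worktop at the start), z up, x from the centre to the steel socket under its rim. Foot 68 mm across, 8 mm high; rim top 20.5 mm above the origin.
- socket_mouth (a point): Centre of the socket's flared mouth, 97 mm along the plate's x, 9 mm above the plate's origin; axes as the plate's. Mouth about 32 mm wide, 11 mm high; the slot behind it is 26 mm wide, 6 mm high, from 91 to 47 mm from the plate's axis, mid-height 9 mm above the plate's origin. The tongue goes in level, along the plate's minus x.
- plate_centre (a point): Lowest point of the plate's round hollow (60 mm across, 5 mm deep), on the plate's axis 10 mm above its origin; axes as the plate's.
- sweet_center (a point): Centre of the loose round hard sweet, a pale ball 28 mm across, 18 g, that rolls freely in the plate's hollow; its axes mean nothing.
- handle_grip (a point): Loose handle, 90 g, standing upright: middle of its dark wooden grip, 42 mm above its underside. Grip 20 mm thick along x, 26 mm wide along y, straight from 12 mm to its top at 66 mm. Black shoe below it: 44 mm (x) by 34 mm (y), 12 mm high. z up, x along the tongue. Fully home, the shoe stops against the socket's mouth, the grip 119 mm from the plate's axis, the tongue pointing at that axis.
- tongue_tip (a point): Middle of the front end of the handle's flat steel tongue, 66 mm ahead of the grip and 36 mm below its middle; axes as the handle's. Tongue 22 mm wide, 4 mm thick, sticking out 44 mm from the shoe; fully home its tip is 53 mm from the plate's axis. Play in the slot 1 mm up and down, 2 mm each side: the plate droops 2 or 3 degrees when lifted.
- spoon: Bystander, to be left alone: steel teaspoon, 132 mm long, lying flat. Origin at the centre of its underside.
- salt: Bystander, to be left alone: clear salt shaker with a grey cap, 44 mm across, 90 mm tall. Origin at the centre of its underside.
- jar: Bystander, to be left alone: glass pepper jar with a red cap, 45 mm across, 108 mm tall. Origin at the centre of its underside.
- fruit: Bystander, to be left alone: lemon, 78 x 55 x 56 mm. Origin at the centre of its underside.
- cream_pot: Bystander, to be left alone: round flat pot with a grey lid, 69 mm across, 41 mm tall. Origin at the centre of its underside.
- cup: Bystander, to be left alone: white mug with dark spots, 82 mm across with its handle to one side, 91 mm tall. Origin at the centre of its underside.
- dinner_fork: Bystander, to be left alone: steel fork, 196 mm long, lying flat. Origin at the centre of its underside.

How it is judged:
On the way, in this order (a step that is already met when the one before it is completed fails the run):
1. the tongue is fully home in the socket, the plate still on its stand (x of tongue_tip in the frame of plate below 0.058 m and y of tongue_tip in the frame of plate between -0.007 and 0.007 m and z of tongue_tip in the frame of plate between 0.005 and 0.013 m and height (world z) of plate below 0.045 m), for 0.2 s.
2. the plate is lifted clear of the stand by the handle, not yet turned (x of tongue_tip in the frame of plate below 0.058 m and y of tongue_tip in the frame of plate between -0.007 and 0.007 m and z of tongue_tip in the frame of plate between 0.005 and 0.013 m and height (world z) of plate above 0.065 m and angle between the x axis of plate and the x axis of stand, either way round below 0.4 rad and contact force between the fingers and handle above 1 N), for 0.2 s.
At the end, for the whole second after the job is handed in: Handle gripped, its tongue within 5 mm of fully home; plate at rest 35 to 120 mm above its place on the stand and off it, level within 8 degrees, centre within 35 mm of the stand's axis, turned clockwise a quarter turn within 11 degrees; sweet within 14 mm of the plate's centre (x of tongue_tip in the frame of plate below 0.058 m and y of tongue_tip in the frame of plate between -0.007 and 0.007 m and z of tongue_tip in the frame of plate between 0.005 and 0.013 m and height (world z) of plate between 0.065 and 0.15 m and angle between plate's own z axis and vertical below 0.14 rad and angle between the x axis of plate and the x axis of stand, either way round above 1.38 rad and y of socket_mouth in the frame of stand below -0.05 m and horizontal distance between plate_centre and stand below 0.035 m and horizontal distance between sweet_center and plate_centre below 0.014 m and contact force between the fingers and handle above 1 N and contact force between plate and stand below 0.05 N and linear speed of plate below 0.03 m/s); the arm keeps its last pose, push and grip.
It fails at once if the sweet left the hollow of the plate (horizontal distance between sweet_center and plate_centre above 0.03 m).
It fails at once if the plate was tipped by more than 15 degrees (angle between plate's own z axis and vertical above 0.26 rad).
It fails at once if the robot pressed on the plate itself (contact force between any of the arm, the fingers and plate above 1.5 N).
It fails at once if a bystander was moved by more than 20 mm (distance of any of spoon, salt, jar, fruit, cream_pot, cup, dinner_fork from where it was at the start of the episode above 0.02 m).
It also fails if it takes over 58 s, if anything falls off the work surface, if the arm or the gripper's body presses on something with over 40 N, if the wrist force passes 120 N, or if a joint passes its speed limit or range.

## Working session

There is one attempt and no reset: what is moved stays moved. The work goes in short steps, Python scripts to look and compute and a tool call to move; the robot and the scene stay as the last step left them, time stands still between calls to the robot, and variables do not carry over. Pictures are saved under pics/ and viewed, at most 10 in all, crops included, and the job is handed in when it is done.

Besides the shell and the picture viewer there is one more tool, called after ">>>" as name(argument=value, ...) on one line, values as JSON. drive_tool: Moves the arm, as the interface text tells. Its arguments: {"type":"object","properties":{"deltas":{"type":"array","items":{"type":"array","items":{"type":"array","items":{"type":"number","minimum":-1,"maximum":1}}}},"squeeze":{"type":"number"}},"required":["deltas"]}

```bash
mkdir -p pics; ls; python3 - <<'E'
from station import monitor,get_image,camera_model
import cv2,numpy as np
print(monitor.sense())
for n in("side","top"):
    im=get_image(n); cv2.imwrite(f"pics/{n}0.png",im[:,:,::-1]); 
    m=camera_model(n); R=cv2.Rodrigues(np.array(m['rvec'],float))[0]; print(n,m,-R.T@np.array(m['tvec']),R)
E
```

```text
pics
{'t': 0.0, 'qpos': array([-1.37019032,  0.53722885, -0.00444291,  1.53883497,  0.00256094,
        1.0672882 , -0.0712293 ]), 'qvel': array([ 0.00120571, -0.00048282,  0.00188877, -0.00078234,  0.00100155,
       -0.00083742,  0.00055351]), 'tau': array([-2.35376938e-04, -5.83386827e+01,  1.04855631e+00, -2.59107238e+01,
        1.23505204e-02,  9.43872059e-03, -3.92280427e-06]), 'tool_pos': array([0.17120143, 0.62634732, 0.19628734]), 'tool_rot': array([ 1.32994062e-01,  9.91116446e-01, -8.74087943e-04, -7.08070024e-05]), 'force': array([ 0.40151799,  0.1724076 , -0.52585814]), 'torque': array([ 0.08135417,  0.00244112, -0.05198232]), 'grasp_force': 0.0, 'grip_width': 0.085592323244375}
side {'fx': 534.2810840916936, 'fy': 534.2810840916936, 'cx': 279.29140941805446, 'cy': 208.0244906845079, 'rvec': array([ 0.16925492, -2.51312414,  1.76054953]), 'tvec': array([0.53709616, 0.16490434, 1.06433345])} [0.41430399 1.00568888 0.51518299] [[-0.99159598 -0.12917998  0.00706716]
 [-0.05076968  0.33830508 -0.93966596]
 [ 0.11899517 -0.93212779 -0.34202038]]
top {'fx': 407.95819804102666, 'fy': 407.95819804102666, 'cx': 274.2630694711349, 'cy': 212.39109840235955, 'rvec': array([ 2.1724359 , -2.19627018,  0.09793109]), 'tvec': array([-0.23389363,  0.5644779 ,  1.02886196])} [ 0.47701144 -0.23027696  1.07300097] [[-0.01124998 -0.99990149  0.00839303]
 [-0.99668029  0.0105361  -0.08073039]
 [ 0.08063401 -0.00927338 -0.99670064]]
```

View pics/side0.png

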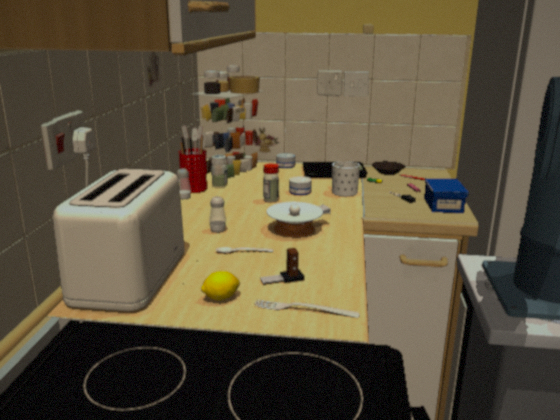

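View pics/top0.png

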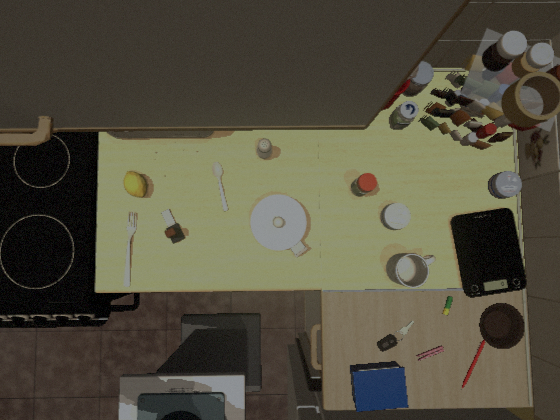

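The side view shows the plate with the sweet at about (295,212) and the handle at (292,265). The top view shows the plate at (279,222), its socket at (300,248), the handle grip and shoe at (174,232), and the tongue tip near (167,211).

```bash
cat > h.py <<'E'
import cv2,numpy as np
from station import monitor,get_image,camera_model
def cam(n):
    m=camera_model(n); R=cv2.Rodrigues(np.array(m['rvec'],float))[0]; return m,R,np.array(m['tvec'])
def ray(n,u,v,z):
    m,R,t=cam(n); d=R.T@np.array([(u-m['cx'])/m['fx'],(v-m['cy'])/m['fy'],1]); c=-R.T@t
    return c+d*(z-c[2])/d[2]
def proj(n,p):
    m,R,t=cam(n); q=R@np.array(p)+t; return q[0]/q[2]*m['fx']+m['cx'],q[1]/q[2]*m['fy']+m['cy']
def crop(im,u0,v0,w,h,s): return cv2.resize(im[v0:v0+h,u0:u0+w],None,fx=s,fy=s,interpolation=cv2.INTER_CUBIC)
E
python3 - <<'E'
from h import *
T=cv2.imread('pics/top0.png');S=cv2.imread('pics/side0.png')
a=np.hstack([crop(T,140,200,50,50,8)[:300],crop(T,240,185,80,80,5)[:, :400][100:400]])
b=np.hstack([crop(S,250,240,66,50,6)[:300,:396],crop(S,255,192,80,60,5)[:300,:400]])
b=cv2.resize(b,(a.shape[1],300))
cv2.imwrite('pics/c0.png',np.vstack([a,b]))
# plate outline: white in top
hsv=cv2.cvtColor(T,cv2.COLOR_BGR2HSV)
m=((hsv[...,1]<60)&(hsv[...,2]>120)).astype(np.uint8)
k=np.zeros_like(m);k[180:270,235:325]=1;m*=k
c=max(cv2.findContours(m,0,1)[0],key=cv2.contourArea);print(cv2.minEnclosingCircle(c),cv2.contourArea(c))
# circle via opened mask
mo=cv2.morphologyEx(m,cv2.MORPH_OPEN,cv2.getStructuringElement(2,(25,25)))
c=max(cv2.findContours(mo,0,1)[0],key=cv2.contourArea);e=cv2.fitEllipse(c);print(e,ray('top',*e[0],.0505))
g=cv2.cvtColor(T,cv2.COLOR_BGR2GRAY)
for v in range(205,246): print(v,' '.join('%3d'%x for x in g[v,158:192]))
E
```

```text
((275.1183166503906, 229.6790313720703), 36.42781066894531) 2641.0
((263.80938720703125, 227.53822326660156), (26.270963668823242, 35.89768600463867), 158.02395629882812) [ 0.52191993 -0.21315913  0.0505    ]
205 141 141 142 143 143 143 141 142 141 142 143 142 142 142 139 141 142 144 143 142 142 143 143 141 141 141 142 144 141 144 143 143 143 142
206 142 143 144 141 142 139 142 144 141 141 142 143 141 142 142 143 142 144 143 144 144 141 143 141 141 141 143 141 144 142 143 139 142 142
207 139 142 140 143 142 141 141 142 143 143 141 142 142 142 141 142 144 144 141 143 142 142 141 140 141 142 141 140 139 138 142 141 142 141
208 141 142 143 141 144 143 141 141 144 141 141 138 140 141 140 141 143 141 140 142 145 143 143 142 144 143 141 143 141 139 140 140 139 141
209 140 141 144 142 141 142 141 142 138 129 139  92 113 142 139 142 140 141 141 140 142 140 142 142 142 144 141 140 139 141 141 141 144 143
210 142 143 143 143 143 141 139 128 144 146 138 108  97 138 139 140 143 142 141 141 141 140 141 143 141 140 141 140 141 141 143 140 142 141
211 141 143 143 140 139 129 146 144 146 144 148 134
[... 4148 characters left out ...]

241 142 142 143 143 141 142 143 143 144 142 144 142 145 130  56  53  50  53  50  54  70  86 118 141 142 141 142 141 142 141 144 142 142 142
242 143 142 144 140 142 141 140 142 143 141 143 141 144 132  85  57  54  66  87 114 120 141 141 143 144 141 141 143 144 142 141 143 141 141
243 143 142 143 144 141 143 143 141 143 142 142 143 140 143 131  79 107 140 142 143 142 144 144 143 142 141 143 144 145 139 143 141 142 142
244 141 140 140 142 143 143 142 143 144 143 144 143 140 142 141 145 142 141 142 144 141 141 144 141 145 142 144 144 143 143 142 143 141 142
245 144 143 141 142 144 142 143 142 141 144 142 142 143 146 142 145 143 143 144 143 145 140 144 142 142 143 144 141 140 142 143 143 144 142
```

View pics/c0.png

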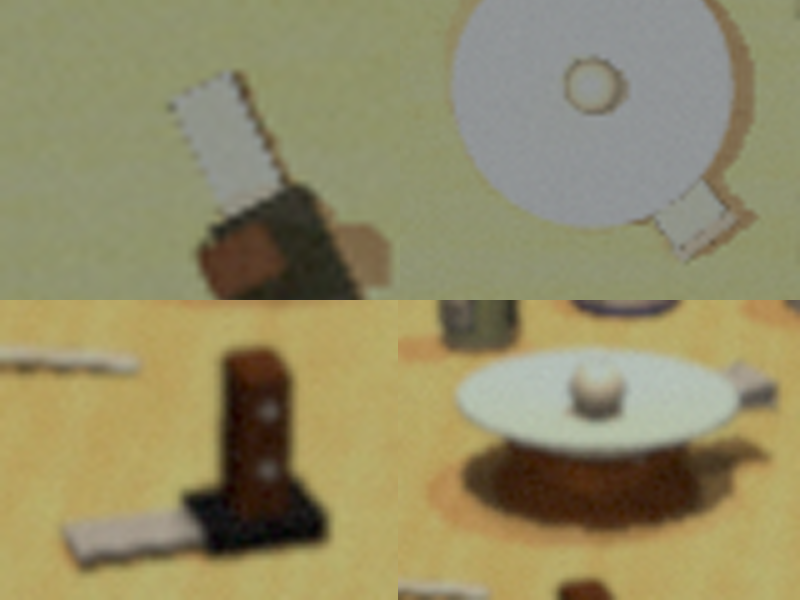

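```bash
python3 - <<'E'
from h import *
T=cv2.imread('pics/top0.png').astype(int)
S=cv2.imread('pics/side0.png')
# handle from top corners
tip=(ray('top',161.7,213.2,.008)+ray('top',169.6,208.9,.008))/2; root=(ray('top',168,227.1,.008)+ray('top',175.6,222.6,.008))/2
print('tip',tip,'root',root,'len',np.linalg.norm(tip-root),'yaw',np.degrees(np.arctan2(*(tip-root)[1::-1])))
# shoe+grip dark mask
hsv=cv2.cvtColor(T.astype(np.uint8),cv2.COLOR_BGR2HSV)
m=np.zeros((420,560),np.uint8);m[215:246,150:195]=(T.max(2)<85)[215:246,150:195]
c=max(cv2.findContours(m,0,1)[0],key=cv2.contourArea);r=cv2.minAreaRect(c);b=cv2.boxPoints(r);print('shoe',r,b)
for p in b: print(' ',ray('top',*p,.012)[:2])
# grip top: reddish
g=np.zeros((420,560),np.uint8);g[222:242,160:180]=((T[...,2]-T[...,0])>20)[222:242,160:180]&m[222:242,160:180]
c=max(cv2.findContours(g,0,1)[0],key=cv2.contourArea);r=cv2.minAreaRect(c);print('griptop',r,ray('top',*r[0],.066))
# plate edge points: b-r (yellowness)
y=T[...,1]-T[...,0]
pm=np.zeros((420,560),np.uint8);pm[180:270,235:325]=(y<15)[180:270,235:325]
pm=cv2.morphologyEx(pm,cv2.MORPH_CLOSE,np.ones((9,9)));po=cv2.morphologyEx(pm,cv2.MORPH_OPEN,cv2.getStructuringElement(2,(31,31)))
c=max(cv2.findContours(po,0,1)[0],key=cv2.contourArea);e=cv2.fitEllipse(c);P=ray('top',*e[0],.0505);print('plate',e,P)
s=ray('top',278.5,222.2,.054);print('sweet',s)
m1=ray('top',296.6,257.2,.0445);m2=ray('top',308.3,248.2,.0445);M=(m1+m2)/2
print('mouth',M,np.linalg.norm(m1-m2));
for C in(P,s):
    d=M-C;print(np.hypot(*d[:2]),np.degrees(np.arctan2(d[1],d[0])))
e=m2-m1;print('mouth edge normal',np.degrees(np.arctan2(e[1],e[0]))-0)
E
```

```text
tip [0.56969206 0.04368266 0.008     ] root [0.53341032 0.02731626 0.008     ] len 0.03980230584082301 yaw 24.27975759003835
shoe ((174.30882263183594, 233.01467895507812), (18.178848266601562, 15.60637092590332), 59.036251068115234) [[162.94118 229.23528]
 [176.32353 221.20586]
 [185.67647 236.79408]
 [172.29411 244.8235 ]]
  [0.5220544 0.0491889]
  [0.54255066 0.01470488]
  [ 0.50181736 -0.00981667]
  [0.48145561 0.02461359]
griptop ((170.3000030517578, 232.10003662109375), (7.602630615234375, 9.391485214233398), 63.43495178222656) [0.5125118  0.01681673 0.066     ]
plate ((278.26318359375, 222.2710418701172), (54.460182189941406, 56.073081970214844), 138.21595764160156) [ 0.53474861 -0.24955044  0.0505    ]
sweet [ 0.53472252 -0.25007902  0.054     ]
mouth [ 0.45794828 -0.30948932  0.0445    ] 0.037109180123480065
0.09742155900619973 -142.02971130378995
0.0970766052534973 -142.26617788650393
mouth edge normal -53.34621680698538
```

Measured: plate centre (0.535, -0.250) with the socket at about -142°. The handle grip is at about (0.512, 0.0155) with yaw about 27°. I'm starting the approach at height.

>>> drive_tool(deltas=[[[0, 0, -0.2, 0.5, -0.95, 0.2, 1], [0, 0, -0.2, 0.5, -0.95, 0.2, 1], [0, 0, -0.2, 0.5, -0.95, 0, 1], [0, 0, -0.2, 0.5, -0.95, 0, 1], [0, 0, -0.2, 0.5, -0.95, 0, 1]]])

```text
t: 0.6
tool_pos: [0.2216, 0.5308, 0.2048]
tool_rot: [0.207, 0.978, -0.0, -0.0]
force: [0.5, 1.4, -0.6]
grip_width: 0.0852
grasp_force: 0.0
```

>>> drive_tool(deltas=[[[0, 0, -0.2, 0.5, -0.95, 0, 1], [0, 0, -0.2, 0.5, -0.95, 0, 1], [0, 0, -0.2, 0.5, -0.95, 0, 1], [0, 0, -0.2, 0.5, -0.95, 0, 1], [0, 0, -0.2, 0.5, -0.95, 0, 1]]])

```text
t: 1.1
tool_pos: [0.2718, 0.4357, 0.205]
tool_rot: [0.28, 0.96, -0.0, -0.0]
force: [0.1, 0.4, 0.1]
grip_width: 0.0854
grasp_force: 0.0
```

>>> drive_tool(deltas=[[[0, 0, -0.2, 0.5, -0.95, 0, 1], [0, 0, -0.2, 0.5, -0.95, 0, 1], [0, 0, -0.2, 0.5, -0.95, 0, 1], [0, 0, -0.2, 0.5, -0.95, 0, 1], [0, 0, -0.2, 0.5, -0.95, 0, 1]]])

```text
t: 1.6
tool_pos: [0.3222, 0.3404, 0.2053]
tool_rot: [0.352, 0.936, 0.0, 0.0]
force: [0.4, 0.0, -0.1]
grip_width: 0.0857
grasp_force: 0.0
```

>>> drive_tool(deltas=[[[0, 0, -0.2, 0.5, -0.95, 0, 1], [0, 0, -0.2, 0.5, -0.95, 0, 1], [0, 0, -0.2, 0.5, -0.95, 0, 1], [0, 0, -0.2, 0.5, -0.95, 0, 1], [0, 0, -0.2, 0.5, -0.95, 0, 1]]])

```text
t: 2.1
tool_pos: [0.3722, 0.2454, 0.2052]
tool_rot: [0.421, 0.907, 0.0, 0.0]
force: [1.1, 0.3, -0.3]
grip_width: 0.0855
grasp_force: 0.0
```

>>> drive_tool(deltas=[[[0, 0, -0.2, 0.5, -0.95, 0, 1], [0, 0, -0.2, 0.5, -0.95, 0, 1], [0, 0, -0.2, 0.5, -0.95, 0, 1], [0, 0, -0.2, 0.5, -0.95, 0, 1], [0, 0, -0.2, 0.5, -0.95, 0, 1]]])

```text
t: 2.6
tool_pos: [0.4221, 0.1503, 0.2052]
tool_rot: [0.488, 0.873, 0.0, 0.0]
force: [0.2, -0.1, -0.6]
grip_width: 0.0853
grasp_force: 0.0
```

>>> drive_tool(deltas=[[[0, 0, -0.2, 0.5, -0.95, 0, 1], [0, 0, -0.2, 0.5, -0.95, 0, 1], [0, 0, -0.1, 0.5, -0.95, 0, 1], [0, 0, 0, 0.5, -0.95, 0, 1], [0, 0, 0, 0.5, -0.95, 0, 1]]])

```text
t: 3.1
tool_pos: [0.4719, 0.0553, 0.2052]
tool_rot: [0.52, 0.854, -0.0, 0.0]
force: [-0.2, -0.2, 0.8]
grip_width: 0.0855
grasp_force: 0.0
```

>>> drive_tool(deltas=[[[0, 0, 0, 0.7, -0.7, 0, 1], [0, 0, 0, 0.7, -0.7, 0, 1], [0, 0, 0, 0.6, -0.6, -0.5, 1], [0, 0, 0, 0, 0, -1, 1], [0, 0, 0, 0, 0, -1, 1]]])

```text
t: 3.6
tool_pos: [0.5121, 0.0154, 0.1547]
tool_rot: [0.52, 0.854, 0.0, 0.001]
force: [-0.6, -0.1, -1.0]
grip_width: 0.0853
grasp_force: 0.0
```

>>> drive_tool(deltas=[[[0, 0, 0, 0, 0, -1, 1], [0, 0, 0, 0, 0, -1, 1], [0, 0, 0, 0, 0, 0, 1]]])

```text
t: 3.9
tool_pos: [0.5095, 0.0159, 0.1131]
tool_rot: [0.52, 0.854, -0.002, -0.002]
force: [-0.9, -0.2, 0.4]
grip_width: 0.0849
grasp_force: 0.0
```

```bash
python3 - <<'E'
from h import *
a=get_image('side')[:,:,::-1];b=get_image('top')[:,:,::-1]
cv2.imwrite('pics/c1.png',np.hstack([crop(a,230,190,100,125,4),crop(b,130,180,80,100,5)]))
E
```

```text
(no output)
```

View pics/c1.png

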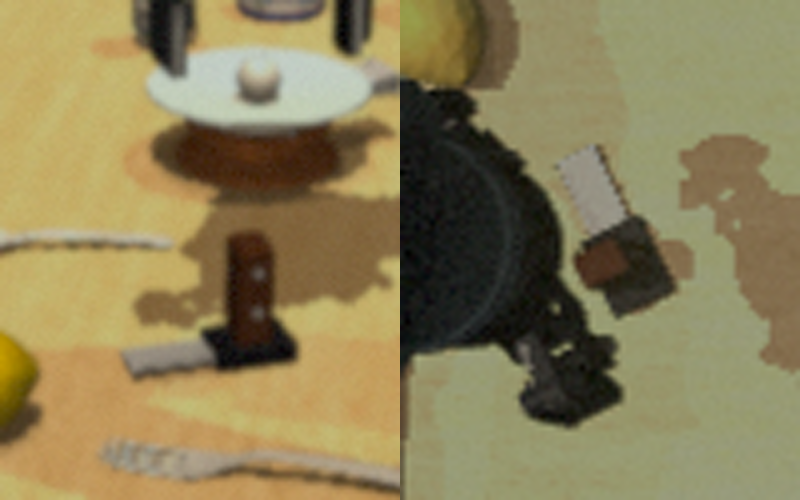

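The gripper is straddling the grip. In the side view the finger ends are near (274,207) and (319,203), with the grip top at (292,250). I'll check alignment numerically while descending.

```bash
python3 - <<'E'
from h import *
p=monitor.sense()['tool_pos'];print(p,proj('side',p))
for g in([.512,.0155],[.5095,.016]): print(proj('side',[*g,.066]),proj('side',[*g,.012]),proj('top',[*g,.066]))
y=np.radians(27)
for a in(40,-40): print(proj('side',p+np.array([np.cos(y),np.sin(y),0])*a/1000))
print(proj('side',[.512+.066*np.cos(y),.0155+.066*np.sin(y),.008]))
E
```

```text
[0.51146997 0.01618408 0.11541564] (np.float64(293.5884642754266), np.float64(225.9697575095638))
(np.float64(292.9711044090154), np.float64(248.3499960389111)) (np.float64(292.55857627519725), np.float64(272.17355580642817)) (np.float64(170.83419499115007), np.float64(232.3021943164336))
(np.float64(294.1669153094287), np.float64(248.52377380526787)) (np.float64(293.73413248405325), np.float64(272.36087947933277)) (np.float64(170.6212354132791), np.float64(233.32086995049437))
(np.float64(274.72758333714415), np.float64(228.37370363963456))
(np.float64(312.00761054400806), np.float64(223.6221134341649))
(np.float64(262.2233842811611), np.float64(278.6896541287291))
```

>>> drive_tool(deltas=[[[0, 0, 0, 0, 0, -1, 1], [0, 0, 0, 0, 0, -1, 1], [0, 0, 0, 0, 0, -1, 1], [0, 0, 0, 0, 0, -1, 1], [0, 0, 0, 0, 0, -0.4, 1]]], squeeze=60)

```text
t: 4.5
tool_pos: [0.5115, 0.0168, 0.0269]
tool_rot: [0.519, 0.855, -0.0, -0.0]
force: [0.3, -0.1, 1.2]
grip_width: 0.0853
grasp_force: 0.0
```

>>> drive_tool(deltas=[[[0, 0, 0, 0, 0, 0, 0.5], [0, 0, 0, 0, 0, 0, 0.4], [0, 0, 0, 0, 0, 0, 0.3], [0, 0, 0, 0, 0, 0, 0.3], [0, 0, 0, 0, 0, 0, 0.25]]])

```text
t: 5.0
tool_pos: [0.512, 0.0171, 0.0278]
tool_rot: [0.519, 0.855, 0.0, 0.0]
force: [0.9, 0.1, 0.5]
grip_width: 0.0214
grasp_force: 0.3
```

>>> drive_tool(deltas=[[[0, 0, 0, 0, 0, 0, 0.1], [0, 0, 0, 0, 0, 0, 0], [0, 0, 0, 0, 0, 0, 0], [0, 0, 0, 0, 0, 0, 0], [0, 0, 0, 0, 0, 0, 0]]], squeeze=110)

```text
t: 5.5
tool_pos: [0.5124, 0.0174, 0.0281]
tool_rot: [0.519, 0.855, 0.001, 0.001]
force: [-0.9, 0.2, 7.6]
grip_width: 0.0149
grasp_force: 107.6
```

>>> drive_tool(deltas=[[[0, 0, 0, 0, 0, 0.4, 0], [0, 0, 0, 0, 0, 0.8, 0], [0, 0, 0, 0, 0, 1, 0], [0, 0, 0, 0, 0, 1, 0], [0, 0, 0, 0, 0, 0.9, 0]]])

```text
t: 6.0
tool_pos: [0.5111, 0.0169, 0.1104]
tool_rot: [0.519, 0.855, -0.0, -0.0]
force: [0.6, 0.3, -0.7]
grip_width: 0.0154
grasp_force: 107.7
```

>>> drive_tool(deltas=[[[0, 0, 0.1, -0.5, -0.7, 0.4, 0], [0, 0, 0.2, -0.7, -0.9, 0, 0], [0, 0, 0.2, -0.7, -0.9, 0, 0], [0, 0, 0.2, -0.7, -0.9, 0, 0], [0, 0, 0.2, -0.7, -0.9, 0, 0]]])

```text
t: 6.5
tool_pos: [0.4444, -0.0697, 0.1175]
tool_rot: [0.46, 0.888, -0.0, -0.0]
force: [-0.1, 0.0, -0.7]
grip_width: 0.0152
grasp_force: 107.8
```

>>> drive_tool(deltas=[[[0, 0, 0.2, -0.7, -0.9, 0, 0], [0, 0, 0.16, -0.7, -0.9, 0, 0], [0, 0, 0, -0.7, -0.9, 0, 0], [0, 0, 0, -0.35, -0.9, 0, 0], [0, 0, 0, 0, -1, 0, 0]]])

```text
t: 7.0
tool_pos: [0.3947, -0.1613, 0.1174]
tool_rot: [0.436, 0.9, 0.0, -0.001]
force: [-0.6, 0.2, -0.6]
grip_width: 0.0149
grasp_force: 107.7
```

>>> drive_tool(deltas=[[[0, 0, 0, 0, -1, 0, 0], [0, 0, 0, 0, -1, 0, 0], [0, 0, 0, 0, -1, 0, 0], [0, 0, 0, 0, -1, 0, 0], [0, 0, 0, 0, -1, 0, 0]]])

```text
t: 7.5
tool_pos: [0.396, -0.2617, 0.1175]
tool_rot: [0.436, 0.9, 0.0, -0.0]
force: [-0.0, 1.1, -1.4]
grip_width: 0.0149
grasp_force: 107.7
```

>>> drive_tool(deltas=[[[0, 0, 0, 0, -1, 0, 0], [0, 0, 0, 0, -1, 0, 0], [0, 0, 0, 0, -1, 0, 0], [0, 0, 0, 0, -0.5, 0, 0], [0, 0, 0, 0, 0, 0, 0]]])

```text
t: 8.0
tool_pos: [0.3959, -0.3322, 0.1174]
tool_rot: [0.437, 0.899, -0.0, 0.0]
force: [0.4, 0.3, -0.5]
grip_width: 0.0149
grasp_force: 107.7
```

```bash
python3 - <<'E'
from h import *
a=get_image('side')[:,:,::-1];b=get_image('top')[:,:,::-1]
cv2.imwrite('pics/side2.png',a);cv2.imwrite('pics/top2.png',b)
s=monitor.sense();p=s['tool_pos'];print(p,s['tool_rot'],s['force'],s['grip_width'],proj('side',p),proj('top',p))
cv2.imwrite('pics/c2.png',np.hstack([crop(a,260,165,100,125,4),crop(b,250,185,100,125,4)]))
E
```

```text
[ 0.39620559 -0.33001437  0.11707574] [ 4.36092656e-01  8.99901607e-01  3.38638978e-04 -4.22910376e-04] [ 0.0513047   0.87253106 -0.3966841 ] 0.015110734630215922 (np.float64(352.0031045835756), np.float64(178.24362996327633)) (np.float64(314.1524588613828), np.float64(279.86536508910905))
```

View pics/c2.png

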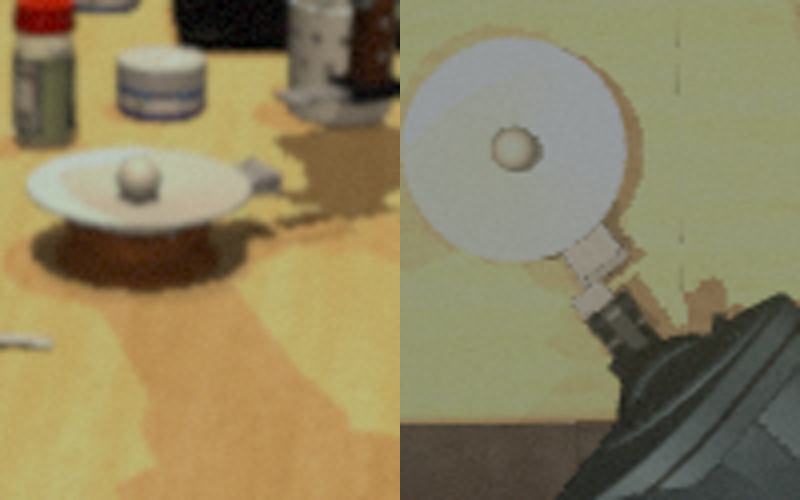

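The sweet is centred in the side crop at (138,178). In the top crop the tongue sits near (593,300), beside the socket at (595,255). A larger view will show where the tongue ends.

```bash
python3 - <<'E'
from h import *
b=cv2.imread('pics/top2.png')
p=np.array([.3962,-.33,.117-.028]);y=np.radians(38.3);x=np.array([np.cos(y),np.sin(y),0]);n=np.array([-x[1],x[0],0])
for nm,q in dict(tipL=p+.066*x+.011*n+[0,0,.008],tipR=p+.066*x-.011*n+[0,0,.008],rootL=p+.022*x+.011*n+[0,0,.008],rootR=p+.022*x-.011*n+[0,0,.008],shL=p+.022*x+.017*n+[0,0,.012],shR=p+.022*x-.017*n+[0,0,.012]).items(): print(nm,np.round(proj('top',q),1))
cv2.imwrite('pics/c3.png',crop(b,275,225,65,60,10))
E
```

```text
tipL [292.1 260.3]
tipR [299.2 254.5]
rootL [303.8 274.8]
rootR [311.  268.9]
shL [302.  276.6]
shR [313.1 267.4]
```

View pics/c3.png

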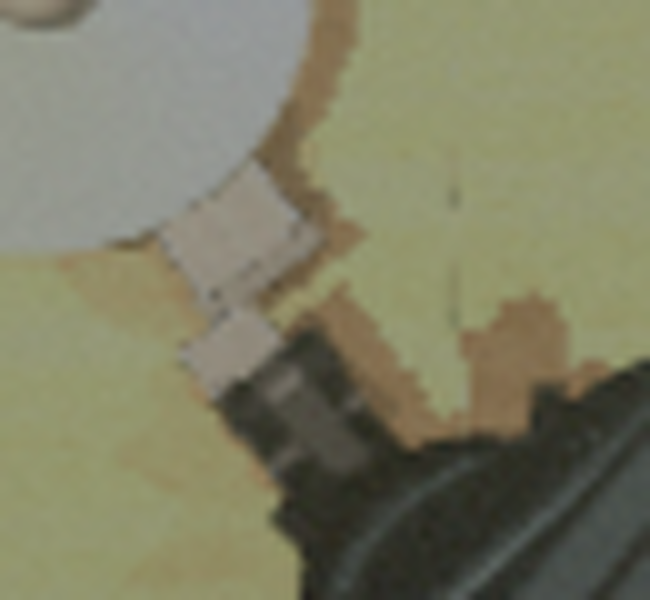

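The tongue tip corners at (293.2,260.3) and (298.8,255.5) match the kinematic prediction to about 1 mm, so the handle sits square on the TCP. Next is the pre-insertion pose.

>>> drive_tool(deltas=[[[0, 0, -0.06, 0.03, -0.7, 0, 0], [0, 0, 0, 0.02, -0.63, 0, 0], [0, 0, 0, 0, 0, -0.9, 0], [0, 0, 0, 0, 0, -1, 0], [0, 0, 0, 0, 0, -0.8, 0]]])

```text
t: 8.6
tool_pos: [0.3973, -0.3585, 0.0624]
tool_rot: [0.44, 0.898, -0.0, 0.0]
force: [0.6, -0.1, -1.6]
grip_width: 0.0149
grasp_force: 107.8
```

>>> drive_tool(deltas=[[[0, 0, 0, 0, 0, 0, 0], [0, 0, 0, 0, 0, 0, 0]]])

```text
t: 8.8
tool_pos: [0.3973, -0.3583, 0.0634]
tool_rot: [0.44, 0.898, -0.0, -0.0]
force: [0.7, 0.1, -0.9]
grip_width: 0.015
grasp_force: 107.8
```

```bash
python3 - <<'E'
from h import *
a=get_image('side')[:,:,::-1];b=get_image('top')[:,:,::-1]
cv2.imwrite('pics/side3.png',a);cv2.imwrite('pics/top3.png',b)
s=monitor.sense();p=s['tool_pos'];print(p,s['tool_rot'],s['force'])
C=np.array([.5347,-.2499]);y=np.radians(37.8);x=np.array([np.cos(y),np.sin(y)]);d=p[:2]-C
print('along',d@x,'lat',-d[0]*x[1]+d[1]*x[0])
q=p+[*(.066*x),-.017-.005]; print('exp tip',proj('side',q),proj('top',q))
m=[*(C-.097*x),.039];print('mouth',proj('side',m),proj('top',m))
cv2.imwrite('pics/c4.png',np.hstack([crop(a,290,170,60,75,7)[:500,:400],crop(b,285,230,40,50,10)[:500]]))
E
```

```text
[ 0.39789212 -0.35847441  0.06407716] [ 4.40366616e-01  8.97817681e-01 -2.26351032e-04  7.76664144e-04] [-0.03702988  0.03367847 -0.43481091]
along -0.17464545641776666 lat -0.0019401002065258521
exp tip (np.float64(329.7511434992127), np.float64(206.08904712821405)) (np.float64(305.8242732968115), np.float64(255.79719809008637))
mouth (np.float64(326.4879260508997), np.float64(208.15739210735143)) (np.float64(302.2324477930011), np.float64(252.61498201397822))
```

View pics/c4.png

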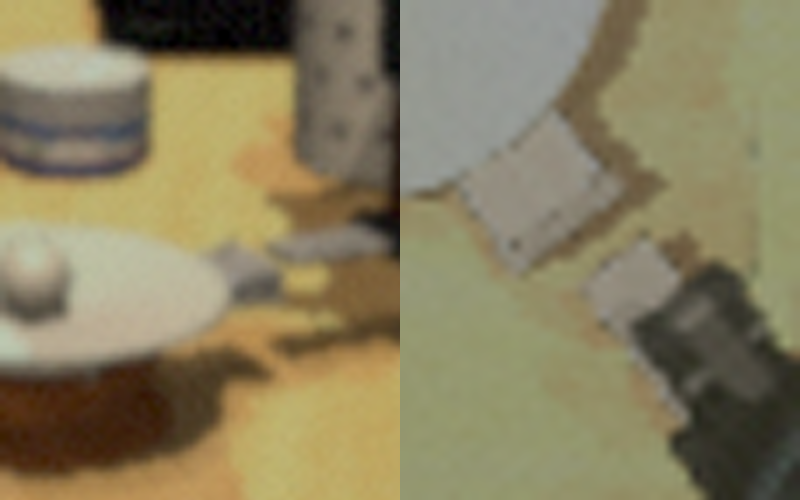

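Top crop: mouth mid is near (302.4,252.9) and tongue tip mid near (306.5,256.4). The tongue is about 2.5 mm off sideways and about 3 mm high, so I'm correcting both and then easing in.

>>> drive_tool(deltas=[[[0, 0, 0, -0.07, 0.09, -0.15, 0], [0, 0, 0, 0, 0, 0, 0], [0, 0, 0, 0.24, 0.18, 0, 0], [0, 0, 0, 0.24, 0.18, 0, 0], [0, 0, 0, 0.16, 0.12, 0, 0]]])

```text
t: 9.4
tool_pos: [0.4098, -0.3455, 0.0603]
tool_rot: [0.44, 0.898, 0.0, 0.0]
force: [-0.0, 1.1, -1.7]
grip_width: 0.0152
grasp_force: 107.8
```

>>> drive_tool(deltas=[[[0, 0, 0, 0.16, 0.12, 0, 0], [0, 0, 0, 0.16, 0.12, 0, 0], [0, 0, 0, 0, 0, 0, 0]]])

```text
t: 9.7
tool_pos: [0.4159, -0.341, 0.0603]
tool_rot: [0.44, 0.898, 0.0, 0.0]
force: [-0.1, 0.4, 0.6]
grip_width: 0.0142
grasp_force: 105.6
```

```bash
cat > st.py <<'E'
from h import *
s=monitor.sense();p=s['tool_pos']
C=np.array([.5347,-.2499]);y=np.radians(37.8);x=np.array([np.cos(y),np.sin(y)]);d=p[:2]-C
print('along',d@x,'lat',-d[0]*x[1]+d[1]*x[0],'z',p[2],s['force'],s['torque'])
b=get_image('top')[:,:,::-1].astype(int)
pm=np.zeros((420,560),np.uint8);pm[180:270,235:325]=((b[...,1]-b[...,0])<15)[180:270,235:325]
po=cv2.morphologyEx(cv2.morphologyEx(pm,cv2.MORPH_CLOSE,np.ones((9,9))),cv2.MORPH_OPEN,cv2.getStructuringElement(2,(31,31)))
e=cv2.fitEllipse(max(cv2.findContours(po,0,1)[0],key=cv2.contourArea));print('plate px',e[0],e[1])
E
python3 st.py
```

```text
along -0.1497045563533939 lat 0.0007717543106553759 z 0.06029032563365764 [-0.12994592  0.43547584  0.64136208] [ 0.13636402 -0.15971613 -0.02721009]
plate px (279.0852355957031, 221.77517700195312) (54.08125305175781, 56.25053405761719)
```

>>> drive_tool(deltas=[[[0, 0, 0, 0.16, 0.12, 0, 0], [0, 0, 0, 0.16, 0.12, 0, 0], [0, 0, 0, 0.16, 0.12, 0, 0], [0, 0, 0, 0.16, 0.12, 0, 0], [0, 0, 0, 0, 0, 0, 0]]])

```text
t: 10.25
tool_pos: [0.4283, -0.3316, 0.0602]
tool_rot: [0.44, 0.898, -0.0, 0.0]
force: [-0.8, -1.6, 1.7]
grip_width: 0.0146
grasp_force: 106.3
```

```bash
python3 st.py
```

```text
along -0.13416035683519084 lat 0.0006660167521428256 z 0.060185828175485526 [-0.81765092 -1.63760112  1.6807467 ] [-0.01055362  0.06026795  0.02765862]
plate px (279.1452941894531, 221.81466674804688) (53.93141555786133, 56.85567092895508)
```

>>> drive_tool(deltas=[[[0, 0, 0, 0.16, 0.12, 0, 0], [0, 0, 0, 0.16, 0.12, 0, 0], [0, 0, 0, 0.12, 0.09, 0, 0], [0, 0, 0, 0.08, 0.06, 0, 0], [0, 0, 0, 0, 0, 0, 0]]])

```text
t: 10.8
tool_pos: [0.4369, -0.3253, 0.0602]
tool_rot: [0.441, 0.898, -0.001, -0.001]
force: [-6.8, -4.6, 2.4]
grip_width: 0.0143
grasp_force: 107.2
```

```bash
python3 st.py
```

```text
along -0.12354493588819211 lat 0.00034449688151810126 z 0.060216942002097706 [-6.78761334 -4.58715735  2.44639019] [-1.02488317  1.31918616 -0.04551968]
plate px (277.7277526855469, 221.41519165039062) (54.33309555053711, 56.52255630493164)
```

>>> drive_tool(deltas=[[[0, 0, 0, 0.08, 0.06, 0, 0], [0, 0, 0, 0.08, 0.06, 0, 0], [0, 0, 0, 0.08, 0.06, 0, 0], [0, 0, 0, 0, 0, 0, 0]]])

```text
t: 11.25
tool_pos: [0.4384, -0.3252, 0.0606]
tool_rot: [0.442, 0.897, -0.003, -0.001]
force: [-14.0, -10.3, 7.9]
grip_width: 0.0142
grasp_force: 108.9
```

```bash
python3 st.py;python3 - <<'E'
from h import *
a=get_image('side')[:,:,::-1];b=get_image('top')[:,:,::-1]
cv2.imwrite('pics/c5.png',np.hstack([crop(a,255,170,80,75,5),crop(b,270,210,50,47,8)]))
E
```

```text
along -0.12225135625600442 lat -0.0004628864651358561 z 0.060621271262790065 [-13.97359095 -10.30740751   7.89831586] [-2.45003093  3.24108603 -0.0100496 ]
plate px (277.7416076660156, 221.5386199951172) (54.01857376098633, 57.2623291015625)Traceback (most recent call last):
  File "<stdin>", line 3, in <module>
    return _nx.concatenate(arrs, 1, dtype=dtype, casting=casting)
           ~~~~~~~~~~~~~~~^^^^^^^^^^^^^^^^^^^^^^^^^^^^^^^^^^^^^^^
ValueError: all the input array dimensions except for the concatenation axis must match exactly, but along dimension 0, the array at index 0 has size 375 and the array at index 1 has size 376
```

```bash
python3 - <<'E'
from h import *
a=get_image('side')[:,:,::-1];b=get_image('top')[:,:,::-1]
cv2.imwrite('pics/c5.png',np.hstack([crop(a,255,170,80,75,5),crop(b,270,210,50,47,8)[:375]]))
E
```

```text
(no output)
```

View pics/c5.png

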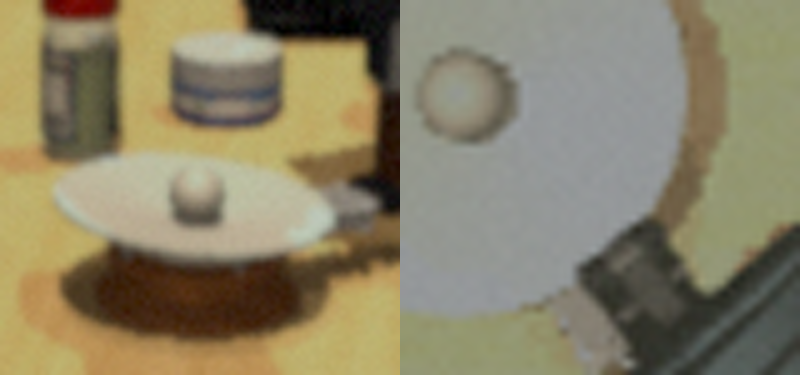

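The side crop shows the plate pitched, with the socket side low (right rim at y≈215, left at 185): I'm pressing slightly low and too hard. The shoe appears to be at the mouth. I'm easing back and raising slightly.

>>> drive_tool(deltas=[[[0, 0, 0, -0.12, -0.09, 0.03, 0], [0, 0, 0, -0.08, -0.06, 0.04, 0], [0, 0, 0, 0, 0, 0.03, 0], [0, 0, 0, 0, 0, 0, 0]]])

```text
t: 11.9
tool_pos: [0.4379, -0.3245, 0.0622]
tool_rot: [0.441, 0.898, -0.001, -0.0]
force: [-5.2, -3.8, 1.7]
grip_width: 0.0142
grasp_force: 106.8
```

```bash
python3 st.py; cat > tilt.py <<'E'
from h import *
# plate rim ellipse in side view -> rim edge points on the vertical plane; compare to level model
a=get_image('side')[:,:,::-1]; cv2.imwrite('pics/_s.png',a)
hsv=cv2.cvtColor(a,cv2.COLOR_BGR2HSV); m=np.zeros((420,560),np.uint8)
m[150:260,235:350]=((hsv[...,1]<75)&(hsv[...,2]>120))[150:260,235:350]
m=cv2.morphologyEx(m,cv2.MORPH_OPEN,cv2.getStructuringElement(2,(13,13)))
c=max(cv2.findContours(m,0,1)[0],key=cv2.contourArea)
print('side ellipse',cv2.fitEllipse(c),cv2.boundingRect(c))
E
python3 tilt.py; python3 - <<'E'
from h import *
import h
for n in('side0','side3'):
    src=open('tilt.py').read().replace("get_image('side')[:,:,::-1]; cv2.imwrite('pics/_s.png',a)",f"cv2.imread('pics/{n}.png')");exec(src)
E
```

```text
along -0.12221724327704946 lat 0.0004526567092602851 z 0.06216668218049653 [-5.15143328 -3.82628487  1.67819294] [-0.94519866  1.16917287 -0.04693697]
plate px (277.6894836425781, 221.20262145996094) (54.22594451904297, 56.70719528198242)
side ellipse ((278.7032165527344, 210.681640625), (17.183422088623047, 22.6450138092041), 88.80079650878906) (267, 202, 23, 19)
side ellipse ((309.09466552734375, 211.20484924316406), (17.35785675048828, 24.660839080810547), 96.4570541381836) (298, 202, 25, 19)
side ellipse ((279.2895812988281, 210.9536895751953), (17.435028076171875, 23.49749755859375), 86.35072326660156) (267, 202, 24, 19)
```

```bash
cat > tilt.py <<'E'
from h import *
import sys
def ell(a):
    a=a.astype(int); y=cv2.GaussianBlur((a[...,2]-a[...,0]).astype(np.float32),(3,3),0)
    m=np.zeros((420,560),np.uint8); m[185:235,250:340]=(y<45)[185:235,250:340]
    m[:,323:]=0
    m=cv2.morphologyEx(m,cv2.MORPH_OPEN,np.ones((3,3)))
    c=max(cv2.findContours(m,0,1)[0],key=cv2.contourArea); e=cv2.fitEllipse(cv2.convexHull(c))
    print('side ellipse',np.round(e[0],1),np.round(e[1],1),round(e[2],1),cv2.boundingRect(c))
if __name__=='__main__':
    for n in sys.argv[1:]: ell(cv2.imread(f'pics/{n}.png'))
    ell(get_image('side')[:,:,::-1])
E
python3 tilt.py side0 side2 side3 _s
```

```text
side ellipse [294.1 218.2] [36.  61.7] 89.2 (267, 201, 56, 33)
side ellipse [294.2 218.1] [35.5 62.4] 89.4 (267, 201, 56, 32)
side ellipse [298.2 216.1] [30.  61.2] 98.8 (267, 202, 56, 31)
side ellipse [294.6 212.7] [22.9 59.5] 90.7 (266, 202, 57, 23)
side ellipse [294.6 212.7] [22.9 59.5] 90.7 (266, 202, 57, 23)
```

```bash
cat >> h.py <<'E'
def circ(n,c,ax=0,ay=0,r=.0705):
    t=np.linspace(0,2*np.pi,60); P=np.c_[r*np.cos(t),r*np.sin(t),0*t]@cv2.Rodrigues(np.array([ax,ay,0.]))[0].T+c
    e=cv2.fitEllipse(np.float32([proj(n,p) for p in P])); return np.round(e[0],1),np.round(e[1],1),round(e[2],1)
E
python3 - <<'E'
from h import *
C=np.array([.5347,-.2499,.0505]);f=np.array([.79,.613,0]);n=np.array([-.613,.79,0])
for k in(0,.003): print(k,circ('side',C+k*f),circ('top',C+k*f))
for d in(-3,3,): 
    w=n*np.radians(d); print('pitch',d,circ('side',C,w[0],w[1]))
E
```

```text
0 (array([295. , 210.8]), array([19.4, 56.2]), 91.1) (array([278.4, 222.4]), array([56.1, 56.2]), 113.9)
0.003 (array([294., 211.]), array([19.5, 56.2]), 91.0) (array([277.6, 221.5]), array([56.1, 56.2]), 110.2)
pitch -3 (array([295. , 210.8]), array([17.9, 56.2]), 93.7)
pitch 3 (array([295.1, 210.8]), array([20.9, 56.2]), 88.3)
```

>>> drive_tool(deltas=[[[0, 0, 0, -0.12, -0.09, 0, 0], [0, 0, 0, -0.12, -0.09, 0, 0], [0, 0, 0, -0.08, -0.06, 0, 0], [0, 0, 0, 0, 0, 0, 0], [0, 0, 0, 0, 0, 0, 0]]])

```text
t: 12.55
tool_pos: [0.433, -0.328, 0.0622]
tool_rot: [0.44, 0.898, 0.0, 0.0]
force: [0.2, 0.1, -0.1]
grip_width: 0.0139
grasp_force: 106.4
```

```bash
python3 st.py;python3 tilt.py; python3 -c "
from h import *
s=monitor.sense();print(s['tool_rot'])
a=get_image('side')[:,:,::-1];b=get_image('top')[:,:,::-1]
cv2.imwrite('pics/side4.png',a);cv2.imwrite('pics/c6.png',np.hstack([crop(a,260,175,80,60,6),crop(b,280,225,40,45,8)]))"
```

```text
along -0.1282370473065632 lat 0.0006013559484236222 z 0.06220654990025434 [ 0.16625862  0.14348264 -0.06273694] [-0.14409519 -0.11890308 -0.05742702]
plate px (277.7901611328125, 221.78384399414062) (54.04574203491211, 56.919189453125)
side ellipse [298.4 215.1] [26.4 63. ] 97.0 (266, 202, 57, 28)
[4.40127333e-01 8.97935361e-01 5.86510683e-05 1.23034003e-04]
```

View pics/c6.png

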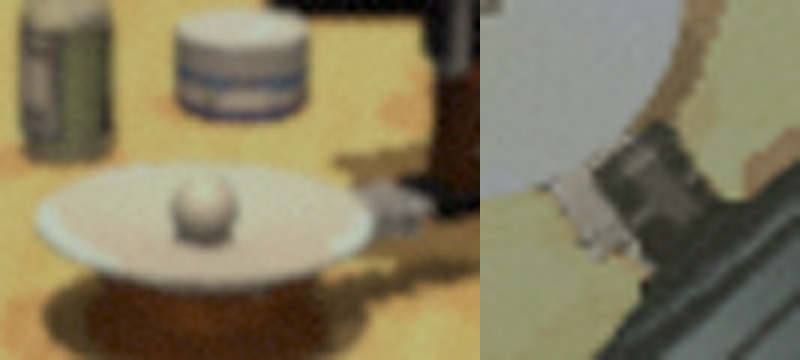

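>>> drive_tool(deltas=[[[0, 0, 0, 0.12, 0.09, 0, 0], [0, 0, 0, 0.12, 0.09, 0, 0], [0, 0, 0, 0, 0, 0, 0]]])

```text
t: 13.05
tool_pos: [0.4375, -0.3248, 0.0622]
tool_rot: [0.44, 0.898, -0.0, -0.0]
force: [-1.3, -1.9, 0.8]
grip_width: 0.0139
grasp_force: 106.7
```

>>> drive_tool(deltas=[[[0, 0, 0, 0.12, 0.09, 0, 0], [0, 0, 0, 0.0, 0.0, 0, 0], [0, 0, 0, 0, 0, 0, 0]]])

```text
t: 13.35
tool_pos: [0.4396, -0.3232, 0.0622]
tool_rot: [0.44, 0.898, -0.0, -0.0]
force: [-3.9, -2.4, 2.0]
grip_width: 0.0137
grasp_force: 107.2
```

```bash
python3 st.py
```

```text
along -0.12004891114590885 lat 0.0003531221287408487 z 0.06223070667319671 [-3.93815028 -2.36364775  1.97317982] [-0.71718493  0.75719565 -0.05606447]
plate px (277.1928405761719, 221.63233947753906) (54.05258560180664, 56.68410110473633)
```

>>> drive_tool(deltas=[[[0, 0, 0, 0.0, 0.0, 0.03, 0], [0, 0, 0, 0.12, 0.09, 0, 0], [0, 0, 0, 0.0, 0.0, 0, 0]]])

```text
t: 13.7
tool_pos: [0.4423, -0.3211, 0.0628]
tool_rot: [0.44, 0.898, -0.0, -0.0]
force: [-3.4, -2.4, 1.6]
grip_width: 0.014
grasp_force: 107.2
```

>>> drive_tool(deltas=[[[0, 0, 0, 0.12, 0.09, 0, 0], [0, 0, 0, 0, 0, 0, 0]]])

```text
t: 13.9
tool_pos: [0.4438, -0.3204, 0.0629]
tool_rot: [0.441, 0.898, -0.001, -0.0]
force: [-5.8, -4.4, 2.5]
grip_width: 0.0142
grasp_force: 107.7
```

```bash
python3 st.py
```

```text
along -0.11501045582064799 lat 3.113983186980168e-05 z 0.0629366208172642 [-5.82775145 -4.39854081  2.48063309] [-1.29270639  1.44892499 -0.10760338]
plate px (277.0601806640625, 221.7310028076172) (54.25474548339844, 56.61479187011719)
```

>>> drive_tool(deltas=[[[0, 0, 0, 0.0, 0.0, 0.02, 0], [0, 0, 0, 0.1, 0.08, 0, 0], [0, 0, 0, 0.06, 0.04, 0, 0], [0, 0, 0, 0.0, 0.0, 0, 0]]])

```text
t: 14.35
tool_pos: [0.4449, -0.3202, 0.0635]
tool_rot: [0.442, 0.897, -0.002, -0.001]
force: [-9.2, -9.1, 4.8]
grip_width: 0.0141
grasp_force: 108.5
```

```bash
python3 st.py
```

```text
along -0.11400568350758489 lat -0.0005285275393883196 z 0.06350967869166994 [-9.20500396 -9.10194296  4.79843466] [-2.21889009  2.619384   -0.12772576]
plate px (283.7833557128906, 228.66741943359375) (50.247074127197266, 90.57943725585938)
```

>>> drive_tool(deltas=[[[0, 0, 0, -0.06, -0.05, 0, 0], [0, 0, 0, -0.04, -0.03, 0, 0], [0, 0, 0, 0, 0, 0, 0]]])

```text
t: 14.7
tool_pos: [0.4442, -0.3201, 0.0633]
tool_rot: [0.441, 0.897, -0.001, -0.0]
force: [-6.4, -5.7, 2.5]
grip_width: 0.0138
grasp_force: 107.7
```

```bash
cat > sw.py <<'E'
from h import *
import sys
def sweet(b,z=.054,pc=(279,222)):
    b=b.astype(int); y=cv2.GaussianBlur((b[...,2]-b[...,0]).astype(np.float32),(3,3),0)
    u0,v0=int(pc[0]),int(pc[1]); w=y[v0-20:v0+21,u0-20:u0+21]; base=np.median(w)
    m=(w>base+12).astype(np.uint8); n,l,st,ce=cv2.connectedComponentsWithStats(m)
    if n<2: print('none',base,w.max()); return
    i=1+np.argmax(st[1:,4]); c=ce[i]+[u0-20,v0-20]; print('sweet px',c,st[i],ray('top',*c,z)[:2])
def rim(b,win,thr=15):
    b=b.astype(int); y=cv2.GaussianBlur((b[...,1]-b[...,0]).astype(np.float32),(3,3),0); u0,u1,v0,v1=win
    m=np.zeros(y.shape,np.uint8); m[v0:v1,u0:u1]=(y<thr)[v0:v1,u0:u1]; 
    return m
if __name__=='__main__':
    for n in sys.argv[1:]: sweet(cv2.imread(f'pics/{n}.png'))
    b=get_image('top')[:,:,::-1];cv2.imwrite('pics/_t.png',b);sweet(b)
    # rim position along fixed rays opposite to gripper
    for n in ['top0','top3','_t']:
        g=cv2.imread(f'pics/{n}.png').astype(int);y=cv2.GaussianBlur((g[...,1]-g[...,0]).astype(np.float32),(3,3),0)
        o=[]
        for a in range(100,260,20): # image angle, far side (up-left)
            t=np.arange(20,36,.25);d=np.array([np.cos(np.radians(a+20)),np.sin(np.radians(a+20))])
            v=cv2.remap(y,np.float32(278.4+t*d[0])[None],np.float32(222.4+t*d[1])[None],1)[0]
            o.append(t[np.argmax(np.diff(v))])
        print(n,o)
E
python3 sw.py top0 top3; python3 st.py
```

```text
sweet px [278.55963303 221.8440367 ] [ 13  14  14  12 109] [ 0.5356125  -0.25023899]
sweet px [277.71304348 222.30434783] [ 13  15  13  11 115] [ 0.53448239 -0.24810729]
sweet px [276.53488372 221.02325581] [12 14 12 11 86] [ 0.53772328 -0.24519781]
top0 [np.float64(28.0), np.float64(27.75), np.float64(28.0), np.float64(28.5), np.float64(28.5), np.float64(28.5), np.float64(28.5), np.float64(28.25)]
top3 [np.float64(28.0), np.float64(27.75), np.float64(28.5), np.float64(28.5), np.float64(28.5), np.float64(28.5), np.float64(28.5), np.float64(28.25)]
_t [np.float64(28.0), np.float64(28.75), np.float64(30.0), np.float64(29.5), np.float64(30.5), np.float64(30.25), np.float64(30.0), np.float64(29.5)]
along -0.11448572646470434 lat 9.134102053047488e-06 z 0.06326542985666035 [-6.98791664 -5.94263089  3.18977482] [-1.54048456  1.69900026 -0.06282341]
plate px (276.9473571777344, 221.75608825683594) (54.01554870605469, 56.75337219238281)
```

>>> drive_tool(deltas=[[[0, 0, 0, -0.04, -0.03, 0, 0], [0, 0, 0, 0, 0, 0.04, 0], [0, 0, 0, 0, 0, 0.08, 0], [0, 0, 0, 0, 0, 0.1, 0], [0, 0, 0, 0, 0, 0.1, 0]]])

```text
t: 15.3
tool_pos: [0.4452, -0.3186, 0.0695]
tool_rot: [0.44, 0.898, 0.0, -0.0]
force: [-1.9, -1.9, -2.6]
grip_width: 0.0139
grasp_force: 107.0
```

>>> drive_tool(deltas=[[[0, 0, 0, 0, 0, 0.1, 0], [0, 0, 0, 0, 0, 0.1, 0], [0, 0, 0, 0, 0, 0.1, 0], [0, 0, 0, 0, 0, 0.05, 0], [0, 0, 0, 0, 0, 0, 0]]])

```text
t: 15.8
tool_pos: [0.4458, -0.3186, 0.0768]
tool_rot: [0.44, 0.898, 0.0, 0.0]
force: [0.2, 0.0, -2.9]
grip_width: 0.0138
grasp_force: 107.8
```

```bash
python3 -c "
from h import *
s=monitor.sense();print(s['tool_pos'],s['force'],s['torque'],s['tool_rot'])
a=get_image('side')[:,:,::-1];b=get_image('top')[:,:,::-1]
cv2.imwrite('pics/side5.png',a);cv2.imwrite('pics/top5.png',b);cv2.imwrite('pics/c7.png',np.hstack([crop(a,260,165,80,60,6),crop(b,250,190,60,60,6)]))"; python3 st.py
```

```text
[ 0.44581451 -0.3186087   0.07680801] [ 0.2465724   0.03716801 -2.91400535] [-0.18690244  0.21942715 -0.04034275] [4.40002327e-01 8.97996514e-01 3.15701307e-04 3.37226697e-04]
along -0.11259607163988467 lat 0.00026803952191326724 z 0.07664319430367755 [ 0.36061936 -0.7636236  -3.08931539] [-0.12141574  0.20143619 -0.0324878 ]
plate px (276.33929443359375, 221.2727813720703) (54.52824783325195, 57.63555145263672)
```

View pics/c7.png

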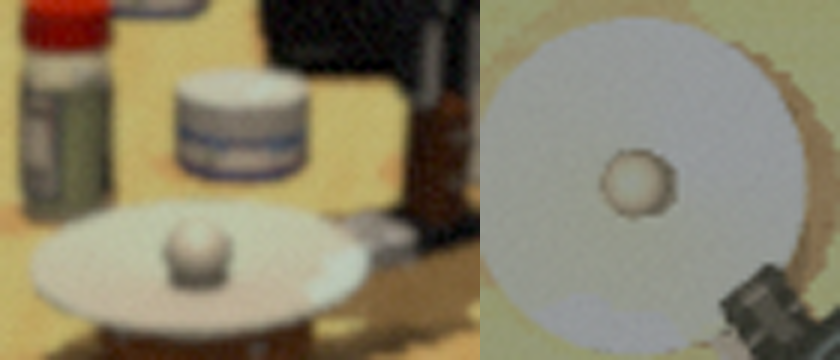

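The crop shows the plate off the stand and level, with the sweet centred at (197,252) in the side view and (638,183) in the top view. I'm continuing the lift gently.

>>> drive_tool(deltas=[[[0, 0, 0, 0, 0, 0.05, 0], [0, 0, 0, 0, 0, 0.12, 0], [0, 0, 0, 0, 0, 0.18, 0], [0, 0, 0, 0, 0, 0.2, 0], [0, 0, 0, 0, 0, 0.2, 0]]])

```text
t: 16.45
tool_pos: [0.4453, -0.319, 0.0921]
tool_rot: [0.44, 0.898, 0.0, 0.0]
force: [-0.3, -0.1, -2.9]
grip_width: 0.0138
grasp_force: 108.0
```

>>> drive_tool(deltas=[[[0, 0, 0, 0, 0, 0.2, 0], [0, 0, 0, 0, 0, 0.2, 0], [0, 0, 0, 0, 0, 0.2, 0], [0, 0, 0, 0, 0, 0.2, 0], [0, 0, 0, 0, 0, 0.2, 0]]])

```text
t: 16.95
tool_pos: [0.4452, -0.319, 0.1119]
tool_rot: [0.44, 0.898, -0.0, 0.0]
force: [-0.3, 0.3, -2.7]
grip_width: 0.0139
grasp_force: 108.0
```

>>> drive_tool(deltas=[[[0, 0, 0, 0, 0, 0.2, 0], [0, 0, 0, 0, 0, 0.2, 0], [0, 0, 0, 0, 0, 0.15, 0], [0, 0, 0, 0, 0, 0.1, 0], [0, 0, 0, 0, 0, 0.05, 0]]])

```text
t: 17.45
tool_pos: [0.4452, -0.319, 0.1258]
tool_rot: [0.44, 0.898, -0.0, 0.0]
force: [-1.0, -0.2, -2.8]
grip_width: 0.0141
grasp_force: 108.0
```

>>> drive_tool(deltas=[[[0, 0, 0, 0, 0, 0, 0], [0, 0, 0, 0, 0, 0, 0], [0, 0, 0, 0, 0, 0, 0], [0, 0, 0, 0, 0, 0, 0]]])

```text
t: 17.85
tool_pos: [0.4451, -0.3189, 0.1255]
tool_rot: [0.44, 0.898, -0.0, -0.0]
force: [-0.1, -0.4, -3.1]
grip_width: 0.0141
grasp_force: 108.0
```

```bash
cat > pl.py <<'E'
from h import *
import sys
s=monitor.sense();p=s['tool_pos'];q=s['tool_rot'];yaw=np.arctan2(2*(q[1]**2)-1,2*q[0]*q[1]);x=np.array([np.cos(yaw),np.sin(yaw)])
print('tcp',p,'yaw',np.degrees(yaw),s['force'])
zr=p[2]-.0635+.0505  # rim height
C=p[:2]+.119*x
b=get_image('top')[:,:,::-1];cv2.imwrite('pics/_t.png',b)
c0=np.array(proj('top',[*C,zr]));R=408*.0705/(1.073-zr)
y=cv2.GaussianBlur((b[...,1].astype(np.float32)-b[...,0]),(3,3),0);pts=[]
ga=np.arctan2(*(np.array(proj('top',p))-c0)[::-1])
for a in np.arange(np.radians(40),2*np.pi-np.radians(40),.1)+ga:
    t=np.arange(R-6,R+6,.25);v=cv2.remap(y,np.float32(c0[0]+t*np.cos(a))[None],np.float32(c0[1]+t*np.sin(a))[None],1)[0]
    k=v[2:]-v[:-2]; i=np.argmax(k); 
    if k[i]>2: pts.append(c0+t[i+1]*np.array([np.cos(a),np.sin(a)]))
e=cv2.fitEllipse(np.float32(pts));Cm=ray('top',*e[0],zr)[:2]
print('plate fit',e,len(pts),'centre',Cm,'exp',C,'grip dist',(Cm-p[:2])@x,'lat',np.cross([*x,0],[*(Cm-p[:2]),0])[2],'rim r',R)
print('from stand',np.linalg.norm(Cm-[.5347,-.2499]))
import sw; sw.sweet(b,zr+.0035,e[0])
E
python3 pl.py
```

```text
tcp [ 0.44508707 -0.3189466   0.12545993] yaw 37.76090496343731 [-0.06072132 -0.38318895 -3.079853  ]
plate fit ((275.97479248046875, 219.69313049316406), (59.24953842163086, 59.60313034057617), 107.74861907958984) 49 centre [ 0.53739685 -0.2430573 ] exp [ 0.53916526 -0.24607484] grip dist 0.11944978551402624 lat 0.0034685070268294163 rim r 29.94565345362486
from stand 0.007354967882939068
sweet px [275.91 219.66] [ 15  15  13  12 100] [ 0.53725646 -0.24285935]
```

The tongue is home: grip to plate centre measures 119 mm. The sweet is centred and the plate is about 62 mm up. Next I'll work out the quarter-turn arc about the plate's centre.

```bash
python3 - <<'E'
import numpy as np
C0=np.array([.5385,-.2445]);C1=np.array([.5347,-.2499])
def tcp(f):
    a=np.radians(37.76-90*f);C=C0+(C1-C0)*f;x=np.array([np.cos(a),np.sin(a)]);n=np.array([-x[1],x[0]]);return C-.119*x-.0025*n
o=np.array([.4451,-.3189])-tcp(0);print(o)
st=[0]+[4+10*i for i in range(9)]+[90]
acc=tcp(0)
for a,b in zip(st,st[1:]):
    d=(tcp(b/90)-acc)/.02/5; d=np.round(d,3); acc=acc+d*5*.02; print(a,b,'wz',round(-np.radians(b-a)/.15/5,3),d)
E
```

```text
[-0.00085155  0.00044673]
0 4 wz -0.093 [-0.052  0.064]
4 14 wz -0.233 [-0.107  0.174]
14 24 wz -0.233 [-0.076  0.189]
24 34 wz -0.233 [-0.04   0.198]
34 44 wz -0.233 [-0.004  0.202]
44 54 wz -0.233 [0.032 0.198]
54 64 wz -0.233 [0.067 0.189]
64 74 wz -0.233 [0.1   0.173]
74 84 wz -0.233 [0.129 0.153]
84 90 wz -0.14 [0.09 0.08]
```

>>> drive_tool(deltas=[[[0, 0, -0.03, -0.017, 0.02, 0, 0], [0, 0, -0.06, -0.034, 0.04, 0, 0], [0, 0, -0.09, -0.05, 0.06, 0, 0], [0, 0, -0.125, -0.07, 0.086, 0, 0], [0, 0, -0.16, -0.089, 0.114, 0, 0]]])

```text
t: 18.4
tool_pos: [0.4398, -0.3124, 0.1256]
tool_rot: [0.472, 0.882, 0.0, 0.0]
force: [-0.8, -0.2, -3.9]
grip_width: 0.0139
grasp_force: 108.0
```

>>> drive_tool(deltas=[[[0, 0, -0.233, -0.107, 0.174, 0, 0], [0, 0, -0.233, -0.107, 0.174, 0, 0], [0, 0, -0.233, -0.107, 0.174, 0, 0], [0, 0, -0.233, -0.107, 0.174, 0, 0], [0, 0, -0.233, -0.107, 0.174, 0, 0]]])

```text
t: 18.9
tool_pos: [0.429, -0.2948, 0.1256]
tool_rot: [0.547, 0.837, 0.0, -0.0]
force: [0.2, -0.5, -2.5]
grip_width: 0.0141
grasp_force: 108.0
```

>>> drive_tool(deltas=[[[0, 0, -0.233, -0.076, 0.189, 0, 0], [0, 0, -0.233, -0.076, 0.189, 0, 0], [0, 0, -0.233, -0.076, 0.189, 0, 0], [0, 0, -0.233, -0.076, 0.189, 0, 0], [0, 0, -0.233, -0.076, 0.189, 0, 0]]])

```text
t: 19.4
tool_pos: [0.4215, -0.2758, 0.1256]
tool_rot: [0.618, 0.786, 0.0, -0.0]
force: [-1.3, 0.4, -2.4]
grip_width: 0.0138
grasp_force: 108.0
```

```bash
python3 pl.py
```

```text
tcp [ 0.42146305 -0.27584171  0.1256181 ] yaw 13.596249207997761 [-1.28670118  0.35932105 -2.42473412]
plate fit ((276.9060974121094, 220.11807250976562), (59.25490951538086, 59.66770553588867), 82.61307525634766) 49 centre [ 0.5363594 -0.24524  ] exp [ 0.53712824 -0.24786737] grip dist 0.11887034357704479 lat 0.0027344827147284256 rim r 29.950585231834932
from stand 0.004946637079982669
sweet px [276.72289157 219.97590361] [15 15 12 11 83] [ 0.53648238 -0.24475888]
```

Tracking is accurate, with the sweet still centred. Continuing.

>>> drive_tool(deltas=[[[0, 0, -0.233, -0.04, 0.198, 0, 0], [0, 0, -0.233, -0.04, 0.198, 0, 0], [0, 0, -0.233, -0.04, 0.198, 0, 0], [0, 0, -0.233, -0.04, 0.198, 0, 0], [0, 0, -0.233, -0.04, 0.198, 0, 0]]])

```text
t: 19.95
tool_pos: [0.4175, -0.2562, 0.1256]
tool_rot: [0.684, 0.729, 0.0, -0.0]
force: [0.4, 0.3, -2.5]
grip_width: 0.0139
grasp_force: 108.0
```

>>> drive_tool(deltas=[[[0, 0, -0.233, -0.004, 0.202, 0, 0], [0, 0, -0.233, -0.004, 0.202, 0, 0], [0, 0, -0.233, -0.004, 0.202, 0, 0], [0, 0, -0.233, -0.004, 0.202, 0, 0], [0, 0, -0.233, -0.004, 0.202, 0, 0]]])

```text
t: 20.45
tool_pos: [0.4172, -0.236, 0.1257]
tool_rot: [0.745, 0.667, 0.0, -0.0]
force: [0.3, 0.4, -3.4]
grip_width: 0.014
grasp_force: 108.0
```

>>> drive_tool(deltas=[[[0, 0, -0.233, 0.032, 0.198, 0, 0], [0, 0, -0.233, 0.032, 0.198, 0, 0], [0, 0, -0.233, 0.032, 0.198, 0, 0], [0, 0, -0.233, 0.032, 0.198, 0, 0], [0, 0, -0.233, 0.032, 0.198, 0, 0]]])

```text
t: 20.95
tool_pos: [0.4204, -0.2161, 0.1257]
tool_rot: [0.801, 0.599, 0.0, -0.0]
force: [-0.1, -0.3, -3.1]
grip_width: 0.0142
grasp_force: 108.0
```

>>> drive_tool(deltas=[[[0, 0, -0.233, 0.067, 0.189, 0, 0], [0, 0, -0.233, 0.067, 0.189, 0, 0], [0, 0, -0.233, 0.067, 0.189, 0, 0], [0, 0, -0.233, 0.067, 0.189, 0, 0], [0, 0, -0.233, 0.067, 0.189, 0, 0]]])

```text
t: 21.45
tool_pos: [0.4272, -0.1972, 0.1257]
tool_rot: [0.85, 0.527, 0.0, -0.0]
force: [0.4, 0.4, -2.5]
grip_width: 0.0139
grasp_force: 108.0
```

>>> drive_tool(deltas=[[[0, 0, -0.233, 0.1, 0.173, 0, 0], [0, 0, -0.233, 0.1, 0.173, 0, 0], [0, 0, -0.233, 0.1, 0.173, 0, 0], [0, 0, -0.233, 0.1, 0.173, 0, 0], [0, 0, -0.233, 0.1, 0.173, 0, 0]]])

```text
t: 21.95
tool_pos: [0.4372, -0.1799, 0.1257]
tool_rot: [0.893, 0.451, 0.0, -0.0]
force: [0.4, 0.0, -3.0]
grip_width: 0.0144
grasp_force: 108.0
```

>>> drive_tool(deltas=[[[0, 0, -0.233, 0.129, 0.153, 0, 0], [0, 0, -0.233, 0.129, 0.153, 0, 0], [0, 0, -0.233, 0.129, 0.153, 0, 0], [0, 0, -0.233, 0.129, 0.153, 0, 0], [0, 0, -0.233, 0.129, 0.153, 0, 0]]])

```text
t: 22.45
tool_pos: [0.4502, -0.1645, 0.1257]
tool_rot: [0.929, 0.371, 0.0, -0.0]
force: [0.0, -0.0, -2.9]
grip_width: 0.0138
grasp_force: 108.0
```

>>> drive_tool(deltas=[[[0, 0, -0.22, 0.14, 0.13, 0, 0], [0, 0, -0.19, 0.12, 0.11, 0, 0], [0, 0, -0.14, 0.09, 0.08, 0, 0], [0, 0, -0.1, 0.065, 0.055, 0, 0], [0, 0, -0.05, 0.03, 0.025, 0, 0]]])

```text
t: 22.95
tool_pos: [0.459, -0.1569, 0.1256]
tool_rot: [0.947, 0.322, -0.0, -0.0]
force: [0.0, -0.8, -2.6]
grip_width: 0.0141
grasp_force: 108.0
```

>>> drive_tool(deltas=[[[0, 0, 0, 0, 0, 0, 0], [0, 0, 0, 0, 0, 0, 0], [0, 0, 0, 0, 0, 0, 0], [0, 0, 0, 0, 0, 0, 0], [0, 0, 0, 0, 0, 0, 0]]])

```text
t: 23.45
tool_pos: [0.4589, -0.1571, 0.1256]
tool_rot: [0.947, 0.323, -0.0, -0.0]
force: [-0.0, 0.5, -3.0]
grip_width: 0.0142
grasp_force: 108.0
```

```bash
python3 pl.py; sleep 0; python3 pl.py | tail -1; python3 - <<'E'
from h import *
# droop from side view: sweet vs rim not resolvable; report top ellipse ratio only
E
```

```text
tcp [ 0.4589294  -0.15705655  0.12560087] yaw -52.355849058524676 [-0.00636963  0.53662465 -3.00893101]
plate fit ((279.0428466796875, 222.00863647460938), (59.379234313964844, 59.54990005493164), 90.78472137451172) 48 centre [ 0.53184161 -0.25022565] exp [ 0.53160931 -0.25128304] grip dist 0.11830461236366407 lat 0.000829749568434443 rim r 29.950048062320906
from stand 0.00287688147655467
sweet px [283.68298368 236.28904429] [  1  23  40  18 429] [ 0.49802703 -0.26061559]
sweet px [283.72960373 236.26806527] [  1  23  40  18 429] [ 0.49807537 -0.26072615]
```

```bash
python3 - <<'E'
from h import *
for k in range(2):
    b=get_image('top')
    w=cv2.GaussianBlur(b[207:238,264:295].astype(np.float32),(3,3),0);y=w[...,0]-w[...,2]
    for t in (20,26,32):
        n,l,st,ce=cv2.connectedComponentsWithStats((y>t).astype(np.uint8))
        if n>1:
            i=1+np.argmax(st[1:,4]);print(t,ce[i]+[264,207],st[i])
    h=cv2.HoughCircles(cv2.resize(b[202:243,259:300],None,fx=6,fy=6,interpolation=2)[...,1],cv2.HOUGH_GRADIENT,1,60,param1=60,param2=15,minRadius=28,maxRadius=46)
    print(None if h is None else h[0,:2]/[6,6,6]+[259,202,0])
E
```

```text
20 [285.80769231 233.43589744] [  6  19  25  12 156]
[[279.58333333 221.75         6.26666641]]
20 [285.82051282 233.44871795] [  6  19  25  12 156]
[[279.75       221.91666667   6.43333308]]
```

The sweet is about 1.5 mm from the plate's centre and not moving, the plate is level and turned a quarter turn. I'm handing in.

```bash
python3 -c "
from station import order
print(order.close_job())"
```

```text
the job is handed in; nothing more can be done
None
```

The job is handed in with the arm still holding the plate by its handle, about 6 cm above the stand and turned a quarter turn clockwise. In my last measurements the tongue was fully home, the plate's middle was about 3 mm from the stand's axis, and the sweet was about 1.5 mm from the plate's middle. The plate looked level, though I did not measure its tilt, and on my first push to seat the tongue it tipped a few degrees on the stand before I backed off and raised the handle slightly.

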